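Take the combination lock off the loaner box

TASK

Open up the lockbox of loaner hearing aids: first fold its carrying handle back, out of the way of the lock, until it lies fully home in its clips on the lid. Then turn the padlock's dial clockwise until the white pointer clicks in at four o'clock (the shackle, with the yellow mark, is twelve), pull the lock body away from the staple to draw the shackle open, and slip the open lock off the staple. Finish while still gripping the lock, holding it up steady and open above the box, dial upward and a hand's breadth clear of it; do not disturb the other things on the counter.

Things in the scene. Friction and masses are not known exactly. Their poses are not given: they have to be found in the camera images.
- box: Grey steel lockbox bolted to the counter, 210 mm deep (x) by 260 wide (y) by 110 high; origin: centre of its underside; x points from its front to its back, y left seen from the front, z up. The front 72 mm of its top is a fixed deck, level at 110 mm, on which the padlock lies; behind it is the shut blue lid, its top at 114 mm. It cannot move.
- handle_hinge (a point): Middle of the pivot axis of the lid's carrying handle, 12 mm above the lid; the axis runs along the box's y. The handle is a 120 mm wide steel bail of 8 mm bar.
- handle_grip (a point): Centre of the handle's black grip: a 13 mm thick, 70 mm long sleeve along the box's y, 90 mm from the pivot axis. It can be pinched from above at any angle; folded back it lies 12 mm above the lid, 95 mm behind the box's centre, between two steel clips that stand 45 mm either side of its middle.
- handle (a joint): Angle of the handle (rad): 0 folded flat to the back, home in its clips; 1.57 upright; more than that leans forward over the padlock. A stiff hinge (0.16 N m): it stays where it is left.
- lock_mid (a point): Centre (half-way up) of the loose padlock's brass body, 52 mm long (its x) by 50 wide (y) by 24 thick (z), about 0.3 kg; it lies flat on the deck, dial and z up. Its x points to the shackle, along the box's y; its y to the box's front. Rubber ribs on the deck, 7 mm high, 2 mm off its x-long sides, keep it from twisting; above them those sides are free to grip, 50 mm apart.
- dial_grip (a point): On the dial's axis (vertical, through the middle of the lock), at the grip height of the black fluted knob: 29 mm diameter, from 3 to 17 mm above the top of the lock body; this point is 10 mm above the body's top. The white pointer lies on the knob's top and rim; twelve ticks ring it, the yellow one at twelve o'clock.
- dial (a joint): Pointer angle (rad) on the lock: 0 at twelve o'clock (towards the shackle), growing clockwise seen from above, between stops at -1.6 and 3.2; twelve notches to the turn, 0.524 apart, into each of which a spring clicks it (about 0.04 N m). The lock opens only at four o'clock, 2.094, within about 0.1 of it.
- shackle (a joint): How far the shackle is drawn out of the body (m): 0 shut, 0.024 fully open. Locked, it does not move. Freed, it slides along the lock's x with about 2.5 N of friction and stays where it is left. The 7 mm bar has its two legs 13.5 mm either side of the lock's middle line, half-way up the body; the short leg is on the -y side.
- staple (a point): Middle of the opening (12 mm wide) of the hasp's staple, a fixed upright hoop of 5 mm bar, 22 mm wide along the box's x, 23.5 mm high. The shackle's short leg passes through it along the box's y; the staple is at first 35 to 43 mm ahead (lock +x) of the lock's centre. Pulled along -x, the shut shackle's bow meets it when it is 50 mm ahead; fully drawn, 74 mm.
- toe (a point): Tip of the shackle's short leg: 20 mm ahead (+x) of the lock's centre when shut (6 mm inside the body), 44 mm when fully open. To free the open lock, push it back along +x until the staple lies in the gap between toe and body, 29 to 41 mm ahead of the lock's centre, then lift it straight up.
- tub: White tub of wipes with a blue band, 86 mm diameter, 165 mm high, origin under its middle; bystander.
- charger: Black hearing-aid charging case, 62 by 75 by 34 mm, origin under its middle; bystander.
- bulb: Blue air-blower bulb lying on its side, 85 mm long, 46 mm thick, origin on the counter under it; bystander.

How it is judged:
On the way, in this order (a step that is already met when the one before it is completed fails the run):
1. the handle is folded back home in its clips (value of joint handle below 0.07 rad), for 0.2 s.
2. the dial's pointer stands at four o'clock (value of joint dial between 1.944 and 2.244 rad), for 0.2 s.
3. the shackle is drawn open (value of joint shackle above 0.019 m), for 0.1 s.
At the end, for the whole second after the job is handed in: The gripper holds the padlock still (under 50 mm/s), clear of the box, its underside at least 60 mm above the box's deck, within 200 mm of the box's middle in plan, dial upward within 0.5 rad; the shackle is open by at least 14 mm and the handle lies within 0.1 rad of home (value of joint handle below 0.1 rad and value of joint shackle above 0.014 m and height (world z) of lock_mid above 0.182 m and horizontal distance between lock_mid and box below 0.2 m and angle between lock_mid's own z axis and vertical below 0.5 rad and contact force between the fingers and lock above 1 N and contact force between lock and box below 0.1 N and linear speed of lock below 0.05 m/s); the arm keeps its last pose, push and grip.
It fails at once if a bystander is pushed by more than 30 mm or knocked over (distance of any of tub, charger, bulb from where it was at the start of the episode above 0.03 m or angle between tub's own z axis and vertical above 0.5 rad).
It also fails if it takes over 67 s, if anything falls off the work surface, if the arm or the gripper's body presses on something with over 40 N, if the wrist force passes 120 N, or if a joint passes its speed limit or range.

ROBOT

A 7-joint arm with a two-finger parallel gripper is mounted at the origin on the work surface. World frame = base frame: x ahead of the robot, y to its left, z up, the work surface at z = 0. Lengths are in m, angles in rad, forces in N, time in s.
With the tool pointing down it reaches from about 0.425 to 0.875 m from the base axis. Payload 4.7 kg.
Tool frame: the origin (TCP) lies between the finger pads; the fingertips stand 25 mm ahead of it and the grasp point (between the pads) lies 6 mm ahead of it (bot.tip_reach is the distance from the TCP to the fingertips, in m); z points along the fingers, x is the direction in which the jaws open and shut, and the axes are right-handed (so a half turn about z gives the same grasp; the last joint's range is limited). The gripper opens to 87 mm and grips with 3 to 60 N. Pads are 19 mm wide; open, the fingers measure 117 mm over their backs; the gripper's body (75 mm by 190 mm) begins 51 mm behind the grasp point.
Start: joints at [-1.218, 0.321, -0.07, 1.45, 0.023, 1.371, -0.057], TCP at [0.216, 0.613, 0.212] pointing down, gripper open.
Joint ranges: [-2.86, 2.86], [-0.3, 2.09], [-1.38, 1.24], [0.06, 2.45], [-1.56, 4.7], [0.09, 2.05], [-2.69, 2.69]. Speed limits (rad/s): [2.57, 2.57, 3.14, 3.14, 3.14, 3.14, 3.14].

INTERFACE

Orientations are given as a unit quaternion [x, y, z, w].
In Python, from cell import bot gives the robot as it stands.
- The arm moves only by the tool servo_tool, never from a script. Its argument "motion" is a list of rows, each an object with "jaw": the finger opening in m, from 0 to 0.087; "translation": the shift along the world's x, y, z in m, a list of three; "roll": the turn about the world's z in rad. A call has 1 to 5 rows; each row shifts and turns the commanded pose from where the row before left it; what a row does not reach is not made up. A row lasts 1/10 s, in which the tool goes at most 50 mm and 8.59 degrees, less where a joint would pass 70% of its speed; a pose out of reach is approached as far as the arm can. A call with a gripper value outside its range is refused whole. The fingers move at their own pace and stop on an object; "newtons" is the grip in N (left out, the last holds). Time passes only in rows, so rows that do not move let the fingers close. It gives the time, the measured TCP pose, the force and the opening at its end, in the units of the state.
- bot.sense(): the state, without advancing time (a new reading comes with each control period).
- bot.camera(name): name is "scene" or "top" or "wrist"; returns the picture (420x560x3 uint8, red, green, blue); there is no depth.
- bot.camera_params(name): a dict with "fov_y" (degrees; the focal length in pixels is half the picture's height over the tangent of half this angle, whatever the lens; pixels are square), "cx", "cy" (the principal point, pixels), "rvec" (rotation vector, rad) and "tvec" (3), from world to camera coordinates, as OpenCV has them. Camera axes: x right, y down, z forward; pixel columns grow to the right and rows downward; lengths in m; the calibration is good to about 2 mm. The wrist camera is an equidistant fisheye: a pixel r from the principal point sees the ray r / f radians off the axis. A picture is of the moment at which its call begins: read the wrist's pose just before it. camera_params takes no time and is no camera call; for the wrist camera it gives the pose at the moment of the call.
- bot.close_job(): hands the job in, once; it reports no verdict.
The state is a dict: "t": time; "q": joint angles; "dq": joint speeds; "joint_torque": joint torques, N m; "eef_pos": TCP position; "orientation": TCP orientation; "wrist_force": force on the tool from outside, world axes, zero at the start; "ft_torque": the same for the moment, N m; "grip_width": opening from 0.0 (shut) to 1.0 (fully open).
Only numpy, scipy, OpenCV 4.12 (cv2) and the standard library are available. Lean on these libraries where they do the work, as an engineer would, in place of code of your own. Each camera call takes 0.05 s, during which the arm holds its last target. There are 200 camera calls.

## Working session

There is one attempt and no reset: what is moved stays moved. The work goes in short steps, Python scripts to look and compute and a tool call to move; the robot and the scene stay as the last step left them, time stands still between calls to the robot, and variables do not carry over. Pictures are saved under pics/ and viewed, about 8 in all and at most 12, crops included, and the job is handed in when it is done.

Besides the shell and the picture viewer there is one more tool, called after ">>>" in YAML: its name, and indented under it one key for each argument. servo_tool: Moves the arm, as the interface text tells. Its arguments: {"type":"object","properties":{"motion":{"type":"array"},"newtons":{"type":"number"}},"required":["motion"]}

```bash
ls; mkdir -p pics; cat > h.py <<'E'
import numpy as np, cv2
from cell import bot
def snap(n,f):
    p=bot.camera_params(n); im=np.array(bot.camera(n)); cv2.imwrite('pics/'+f+'.png',im[...,::-1]); np.save('pics/'+f+'.npy',np.array([p['fov_y'],p['cx'],p['cy'],*np.ravel(p['rvec']),*np.ravel(p['tvec'])])); return im
def ray(f,u,v,wrist=False):
    a=np.load('pics/'+f+'.npy'); fl=210/np.tan(np.radians(a[0]/2)); R=cv2.Rodrigues(a[3:6])[0]; t=a[6:9]
    x,y=(u-a[1])/fl,(v-a[2])/fl
    if wrist:
        r=np.hypot(x,y)+1e-12; d=np.array([x/r*np.sin(r),y/r*np.sin(r),np.cos(r)])
    else: d=np.array([x,y,1.])
    return -R.T@t, R.T@d
def onz(f,u,v,z,wrist=False):
    o,d=ray(f,u,v,wrist); return o+d*(z-o[2])/d[2]
def tri(l):
    A=0;b=0
    for f,u,v,w in l:
        o,d=ray(f,u,v,w); d/=np.linalg.norm(d); P=np.eye(3)-np.outer(d,d); A=A+P;b=b+P@o
    return np.linalg.solve(A,b)
E
python3 - <<'E'
from h import *
a=snap('scene','s1'); b=snap('top','t1')
cv2.imwrite('pics/t1b.png',cv2.resize(b[...,::-1],(784,588)))
cv2.imwrite('pics/s1b.png',cv2.resize(a[...,::-1],(784,588)))
print(bot.sense())
for n in('scene','top','wrist'):print(bot.camera_params(n))
E
```

```text
pics
{'t': 0.1, 'q': array([-1.21789635,  0.32174057, -0.070081  ,  1.45156681,  0.02258796,
        1.37078406, -0.05689272]), 'dq': array([ 6.90494511e-05, -2.24748677e-03, -3.37503395e-04, -2.01135586e-03,
       -2.34042942e-04, -5.60385353e-04,  8.78296419e-04]), 'joint_torque': array([-3.25532737e-04, -4.92572629e+01, -4.05874969e-01, -3.13399065e+01,
       -6.40894426e-02,  3.94055096e-02,  5.61755553e-05]), 'eef_pos': array([0.2159046 , 0.61254899, 0.21116932]), 'orientation': array([ 8.16188311e-01,  5.77785348e-01, -6.74017298e-04,  5.27782428e-04]), 'wrist_force': array([0.22453122, 0.55588226, 0.55634936]), 'ft_torque': array([ 0.00050299, -0.04534659,  0.00699781]), 'grip_width': 0.9968414627608599}
{'fov_y': 49.0687668733793, 'cx': 280.1391036253729, 'cy': 207.21603971143773, 'rvec': array([ 1.41475818,  2.14906693, -0.90307676]), 'tvec': array([ 0.21935692, -0.33642553,  1.47288756])}
{'fov_y': 56.72066431917815, 'cx': 279.86195780679833, 'cy': 210.23827355417143, 'rvec': array([ 1.95728082, -2.26200436,  0.24843397]), 'tvec': array([0.09543795, 0.58824482, 0.7274237 ])}
{'fov_y': 65.70646984690485, 'cx': 281.802761619991, 'cy': 208.46079341919346, 'rvec': array([-2.34735331, -1.66184349, -0.25832883]), 'tvec': array([-0.64822676, -0.03694968,  0.3925777 ])}
```

View pics/t1b.png

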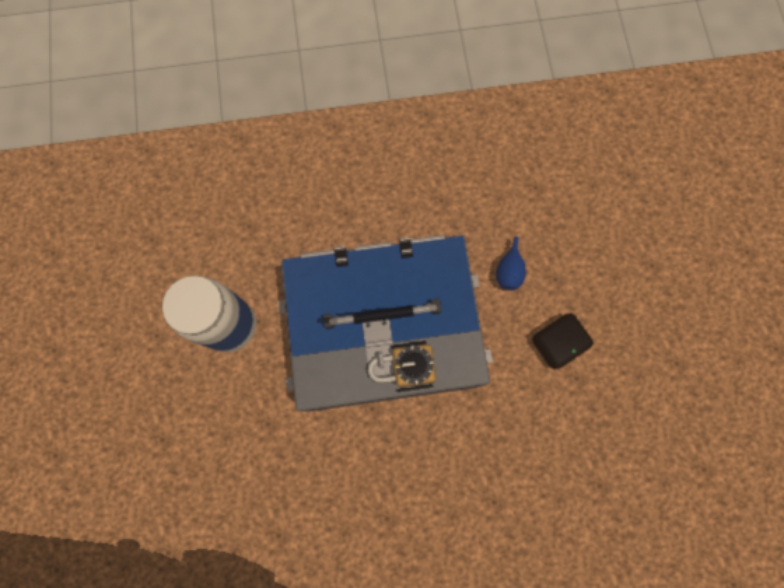

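View pics/s1b.png

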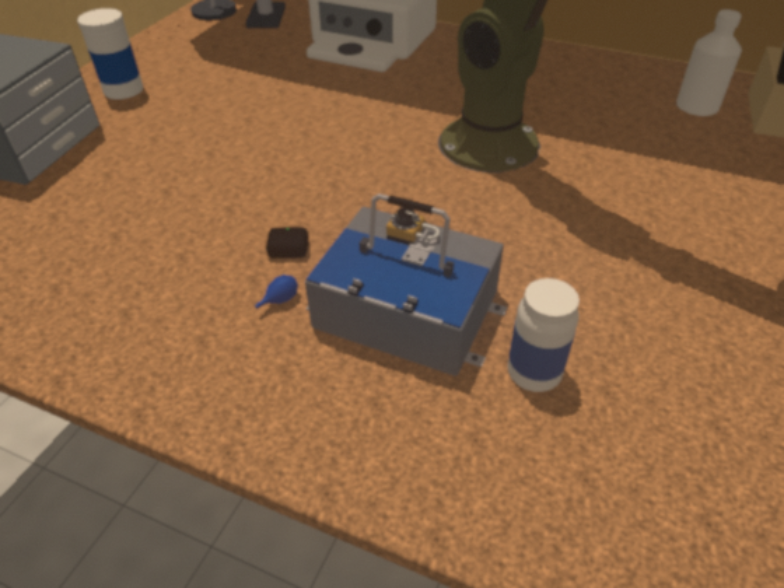

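The top view shows the box with the lid at the back and the lock on the front deck. The knob is at about (414,365) with its pointer toward the shackle, and the grip is at about (384,313) with the handle roughly upright. All positions are in the 1.4x picture.

```bash
python3 - <<'E'
from h import *
T=lambda u,v,z:onz('t1',u/1.4,v/1.4,z)
BL,BR,FL,FR=T(283,258,.114),T(464,237,.114),T(297,408,.11),T(487,382,.11)
for p in(BL,BR,FL,FR):print(p.round(4))
print('len',np.linalg.norm(BL-BR),np.linalg.norm(FL-FR),np.linalg.norm((BL-FL)[:2]),np.linalg.norm((BR-FR)[:2]))
c=(BL+BR+FL+FR)/4; y=(BL-BR)+(FL-FR); x=(BL-FL)+(BR-FR)
print('c',c,'yaw',np.arctan2(x[1],x[0]),np.arctan2(-y[0],y[1]))
print('knob',T(414,365,.151),'ptr end',T(402,364,.151))
print('grip tri',tri([('t1',384/1.4,313/1.4,0),('s1',410/1.4,205/1.4,0)]))
print('pivots',T(327,321,.126),T(435,306,.126))
print('pivots tri',tri([('t1',327/1.4,321/1.4,0),('s1',448/1.4,268/1.4,0)]),tri([('t1',435/1.4,306/1.4,0),('s1',366/1.4,246/1.4,0)]))
print('clips',T(341,257,.126),T(406,248,.126))
print('tub top',T(195,307,.165),'charger',T(562,340,.034),'bulb',T(511,270,.023))
E
```

```text
[0.6572 0.1527 0.114 ]
[ 0.6514 -0.0996  0.114 ]
[0.4532 0.1559 0.11  ]
[ 0.4505 -0.0958  0.11  ]
len 0.25229834059604633 0.25171192215719185 0.20406340569894196 0.20088880943313167
c [0.5530791  0.02829152 0.112     ] yaw -0.017142373300375432 -0.016832617909528017
knob [ 0.48314327 -0.00160306  0.151     ] ptr end [0.48654021 0.01309925 0.151     ]
grip tri [0.54238834 0.02798457 0.21305717]
pivots [0.55891354 0.10198617 0.126     ] [ 0.55837224 -0.04254973  0.126     ]
pivots tri [0.55936545 0.10112947 0.12524004] [ 0.55866212 -0.04171467  0.12181649]
clips [0.64354216 0.07276661 0.126     ] [ 0.64350804 -0.01640386  0.126     ]
tub top [0.59317934 0.26022266 0.165     ] charger [ 0.49754498 -0.23088312  0.034     ] bulb [ 0.6164501  -0.17936775  0.023     ]
```

>>> servo_tool:
  motion:
    - {"jaw": 0.04, "translation": [0.02, -0.035, 0.025], "roll": -0.125}
    - {"jaw": 0.04, "translation": [0.02, -0.035, 0.025], "roll": -0.125}
    - {"jaw": 0.04, "translation": [0.02, -0.035, 0.02], "roll": -0.125}
    - {"jaw": 0.04, "translation": [0.022, -0.04, 0], "roll": -0.125}
    - {"jaw": 0.04, "translation": [0.022, -0.04, 0], "roll": -0.125}
  newtons: 15

```text
t: 0.6
eef_pos: [0.3208, 0.4267, 0.2827]
orientation: [0.955, 0.297, 0.0, -0.0]
wrist_force: [1.1, 0.3, 0.5]
grip_width: 0.631
```

>>> servo_tool:
  motion:
    - {"jaw": 0.04, "translation": [0.022, -0.04, 0], "roll": -0.125}
    - {"jaw": 0.04, "translation": [0.022, -0.04, 0], "roll": -0.125}
    - {"jaw": 0.04, "translation": [0.022, -0.04, 0], "roll": -0.125}
    - {"jaw": 0.04, "translation": [0.022, -0.04, 0], "roll": -0.125}
    - {"jaw": 0.04, "translation": [0.022, -0.04, 0], "roll": -0.125}

```text
t: 1.1
eef_pos: [0.4305, 0.2262, 0.282]
orientation: [1.0, -0.012, -0.0, -0.0]
wrist_force: [0.1, -0.2, -0.2]
grip_width: 0.461
```

>>> servo_tool:
  motion:
    - {"jaw": 0.04, "translation": [0.022, -0.04, 0], "roll": 0}
    - {"jaw": 0.04, "translation": [0.022, -0.04, 0], "roll": 0}
    - {"jaw": 0.04, "translation": [0.022, -0.04, 0], "roll": 0}
    - {"jaw": 0.04, "translation": [0.022, -0.04, 0], "roll": 0}
    - {"jaw": 0.04, "translation": [0, 0, 0], "roll": 0}

```text
t: 1.6
eef_pos: [0.52, 0.0601, 0.2821]
orientation: [1.0, -0.015, 0.001, 0.002]
wrist_force: [0.4, -0.1, 0.2]
grip_width: 0.459
```

>>> servo_tool:
  motion:
    - {"jaw": 0.04, "translation": [0.022, -0.032, 0], "roll": 0.01}
    - {"jaw": 0.04, "translation": [0, 0, 0], "roll": 0}

```text
t: 1.8
eef_pos: [0.5413, 0.0311, 0.2818]
orientation: [1.0, -0.007, 0.0, 0.002]
wrist_force: [-0.6, -1.0, -0.7]
grip_width: 0.456
```

```bash
python3 - <<'E'
from h import *
print(bot.sense()['eef_pos']); w=snap('wrist','w1')
cv2.imwrite('pics/w1b.png',cv2.resize(w[...,::-1],(784,588)))
E
```

```text
[0.54128216 0.03114573 0.28184045]
```

View pics/w1b.png

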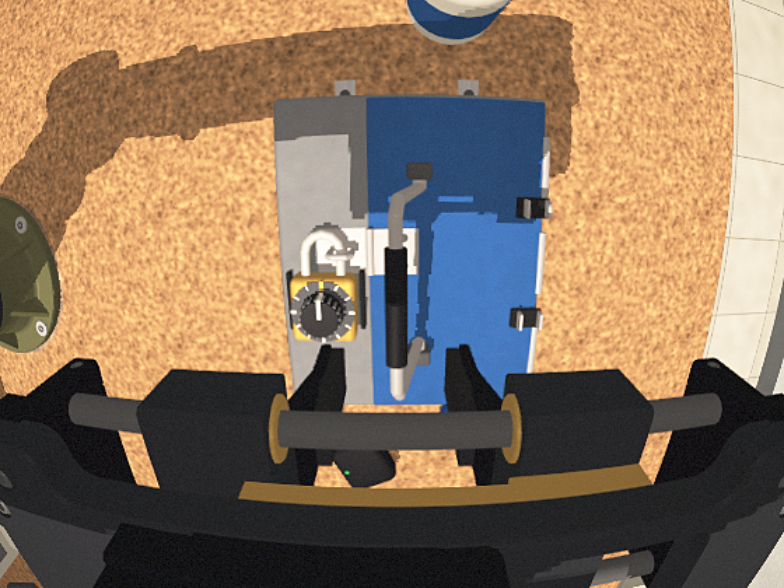

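The wrist view (1.4x) shows the grip sleeve from (396,248) to (397,366) and the knob at about (321,312). The pointer points up toward the shackle and the yellow tick, so the dial is near 0. The clips are at (532,208) and (525,318).

```bash
python3 - <<'E'
from h import *
W=lambda u,v,z:onz('w1',u/1.4,v/1.4,z,True)
a=W(396,248,.213);b=W(397,366,.213);print(a,b,np.linalg.norm(a-b),(a+b)/2)
for g in [(384,313),(385,313)]: print(tri([('t1',g[0]/1.4,g[1]/1.4,0),('w1',396.5/1.4,304/1.4,1),('s1',410/1.4,205/1.4,0)]))
print('knob',W(321,312,.151),'ptr',W(318,293,.151),W(320,319,.151))
print('pivots',W(419,171,.126),W(420,350,.126))
print('clips',W(532,208,.126),W(525,318,.126))
print('corners',W(275,100,.11),W(543,101,.114))
print('staple',W(342,250,.13),'bodycorners',W(291,281,.134),W(356,277,.134),W(294,341,.134),W(356,337,.134))
E
```

```text
[0.54209415 0.0620694  0.213     ] [ 0.54171211 -0.00927084  0.213     ] 0.07134126987010267 [0.54190313 0.02639928 0.213     ]
[0.54218664 0.02848121 0.21253959]
[0.54203042 0.0279855  0.21214688]
knob [0.48766579 0.00255769 0.151     ] ptr [0.48647148 0.01692695 0.151     ] [ 0.48655093 -0.00283024  0.151     ]
pivots [0.55938633 0.09939008 0.126     ] [ 0.56013413 -0.04014095  0.126     ]
clips [0.64401021 0.07304775 0.126     ] [ 0.64412911 -0.01457641  0.126     ]
corners [0.45246862 0.15734686 0.11      ] [0.65499932 0.1549876  0.114     ]
staple [0.50256408 0.04297479 0.13      ] bodycorners [0.46335899 0.02113971 0.134     ] [0.51247277 0.02334614 0.134     ] [ 0.46126245 -0.02783088  0.134     ] [ 0.51042216 -0.02460203  0.134     ]
```

>>> servo_tool:
  motion:
    - {"jaw": 0.04, "translation": [0.001, -0.003, -0.028], "roll": 0}
    - {"jaw": 0.04, "translation": [0, 0, -0.028], "roll": 0}
    - {"jaw": 0.01, "translation": [0, 0, 0], "roll": 0}
    - {"jaw": 0.01, "translation": [0, 0, 0], "roll": 0}
    - {"jaw": 0.01, "translation": [0, 0, 0], "roll": 0}
  newtons: 12

```text
t: 2.35
eef_pos: [0.5418, 0.0338, 0.2278]
orientation: [1.0, -0.004, 0.001, -0.0]
wrist_force: [-0.2, 0.8, 0.5]
grip_width: 0.272
```

>>> servo_tool:
  motion:
    - {"jaw": 0.008, "translation": [0, -0.005, 0], "roll": 0}
    - {"jaw": 0.008, "translation": [0, 0, 0], "roll": 0}
    - {"jaw": 0.008, "translation": [0, 0, 0], "roll": 0}

```text
t: 2.65
eef_pos: [0.5414, 0.0278, 0.2269]
orientation: [1.0, -0.004, 0.001, -0.0]
wrist_force: [0.0, -0.3, 0.6]
grip_width: 0.101
```

```bash
python3 - <<'E'
from h import *
th=np.linspace(1.765,0.0,13); p=np.c_[.559+.089*np.cos(th),.126+.089*np.sin(th)]
print(np.c_[th,p].round(4)); print(np.diff(p,axis=0).round(4)); s=bot.sense(); print(s['eef_pos'],s['grip_width']*87,s['wrist_force'])
E
```

```text
[[1.765  0.5418 0.2133]
 [1.6179 0.5548 0.2149]
 [1.4708 0.5679 0.2146]
 [1.3238 0.5808 0.2123]
 [1.1767 0.5932 0.2082]
 [1.0296 0.6049 0.2023]
 [0.8825 0.6155 0.1947]
 [0.7354 0.625  0.1857]
 [0.5883 0.633  0.1754]
 [0.4413 0.6395 0.164 ]
 [0.2942 0.6442 0.1518]
 [0.1471 0.647  0.139 ]
 [0.     0.648  0.126 ]]
[[ 0.013   0.0016]
 [ 0.0131 -0.0003]
 [ 0.0129 -0.0023]
 [ 0.0124 -0.0041]
 [ 0.0117 -0.0059]
 [ 0.0107 -0.0075]
 [ 0.0095 -0.009 ]
 [ 0.008  -0.0103]
 [ 0.0064 -0.0114]
 [ 0.0047 -0.0122]
 [ 0.0029 -0.0128]
 [ 0.001  -0.013 ]]
[0.54138934 0.02780098 0.22688382] 8.759539589787522 [ 0.0456085  -0.28072799  0.59167848]
```

```bash
python3 - <<'E'
from h import *
w=snap('wrist','w2'); s=snap('scene','s2')
a=cv2.resize(w[130:350,150:430,::-1],(560,440)); b=cv2.resize(s[100:230,200:370,::-1],None,fx=3,fy=3)
b=cv2.resize(b,(int(b.shape[1]*440/b.shape[0])*1,440))[:,:240+330]
o=np.hstack([a,b]); o=cv2.resize(o,(800,int(o.shape[0]*800/o.shape[1]))); cv2.imwrite('pics/w2b.png',o); print(o.shape)
E
```

```text
(311, 800, 3)
```

View pics/w2b.png

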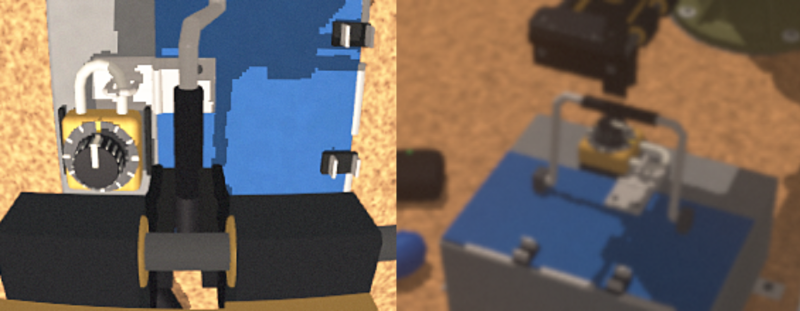

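>>> servo_tool:
  motion:
    - {"jaw": 0.0, "translation": [0, 0, 0], "roll": 0}
    - {"jaw": 0.0, "translation": [0, 0, 0], "roll": 0}
    - {"jaw": 0.0, "translation": [0, 0, 0], "roll": 0}

```text
t: 3.05
eef_pos: [0.541, 0.0281, 0.2262]
orientation: [1.0, -0.004, 0.0, 0.0]
wrist_force: [0.5, 0.2, -0.1]
grip_width: 0.008
```

```bash
python3 - <<'E'
from h import *
w=snap('wrist','w3'); s=snap('scene','s3')
def proj(f,P):
    a=np.load('pics/'+f+'.npy'); fl=210/np.tan(np.radians(a[0]/2)); R=cv2.Rodrigues(a[3:6])[0]; c=R@P+a[6:9]; return fl*c[0]/c[2]+a[1],fl*c[1]/c[2]+a[2]
e=bot.sense()['eef_pos']
s=s[...,::-1].copy(); b=cv2.resize(s[110:210,230:350],None,fx=5,fy=5,interpolation=cv2.INTER_CUBIC)
for d,c in((-.025,(0,0,255)),(0,(0,255,0))):
    u,v=proj('s3',e+[0,0,d]); print(u,v); cv2.circle(b,(int((u-230)*5),int((v-110)*5)),4,c,-1)
u,v=proj('s3',np.array([.542,.028,.2125])); cv2.circle(b,(int((u-230)*5),int((v-110)*5)),4,(255,255,0),1)
cv2.imwrite('pics/s3b.png',b)
E
```

```text
292.69493191876336 150.5544263399828
292.7882702587168 140.97376393918898
```

View pics/s3b.png

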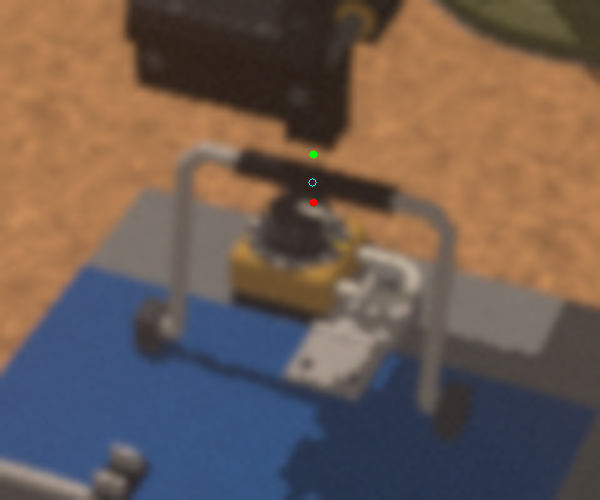

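The scene crop shows the shut fingertips ending at about (310,145), well above the sleeve at (315,180). The predicted tip point is (313,203). So the tips are higher than I assumed, and I'll check tip_reach and the wrist picture.

```bash
python3 - <<'E'
from h import *
print(bot.tip_reach,[a for a in dir(bot) if a[0]!='_']); 
s=bot.sense();print(s['eef_pos'],s['q'],s['orientation'])
p=bot.camera_params('wrist');R=cv2.Rodrigues(p['rvec'])[0];print('cam',-R.T@p['tvec'],'fwd',R[2])
w=cv2.imread('pics/w3.png'); cv2.imwrite('pics/w3b.png',cv2.resize(w[170:340,170:400],None,fx=3,fy=3,interpolation=cv2.INTER_CUBIC))
E
```

```text
0.025 ['PlanningError', 'camera', 'camera_params', 'close_job', 'sense', 'tip_reach']
[0.541024   0.02807999 0.22614077] [-0.62183384  0.08191452  0.55504834  1.71931463 -0.04411433  1.35284904
 -0.06669799] [ 9.99992089e-01 -3.97749123e-03 -1.05729275e-05  3.22017849e-05]
cam [0.54123895 0.11179492 0.39911612] fwd [-0.00255221 -0.30538792 -0.95222461]
```

View pics/w3b.png

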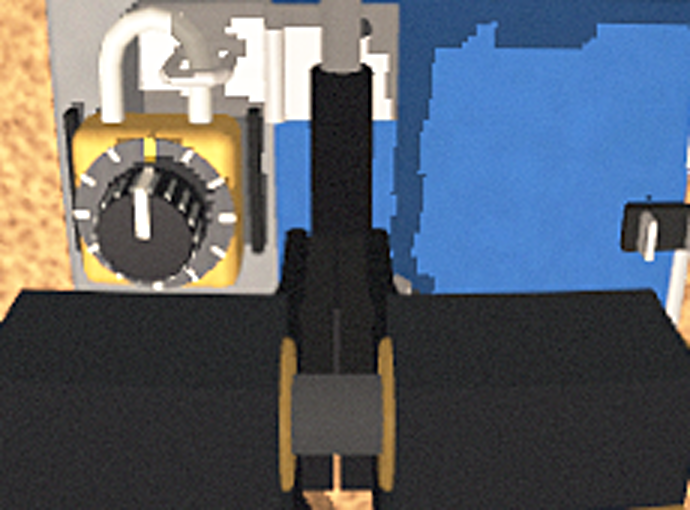

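The wrist and scene views agree that the real tips sit about 30–37 mm higher than "TCP − 25 mm" suggests, and the shut fingers are above the sleeve. I'll calibrate by touching the sleeve's top, whose height is known to be about 0.219.

>>> servo_tool:
  motion:
    - {"jaw": 0.0, "translation": [0, 0, -0.005], "roll": 0}
    - {"jaw": 0.0, "translation": [0, 0, -0.005], "roll": 0}
    - {"jaw": 0.0, "translation": [0, 0, 0], "roll": 0}

```text
t: 3.45
eef_pos: [0.5404, 0.028, 0.215]
orientation: [1.0, -0.004, -0.001, 0.0]
wrist_force: [0.1, 0.7, 0.1]
grip_width: 0.002
```

>>> servo_tool:
  motion:
    - {"jaw": 0.0, "translation": [0, 0, -0.002], "roll": 0}
    - {"jaw": 0.0, "translation": [0, 0, 0], "roll": 0}

```text
t: 3.65
eef_pos: [0.5409, 0.028, 0.2139]
orientation: [1.0, -0.004, -0.0, 0.0]
wrist_force: [0.0, -0.4, 0.3]
grip_width: 0.008
```

>>> servo_tool:
  motion:
    - {"jaw": 0.0, "translation": [0, 0, -0.002], "roll": 0}
    - {"jaw": 0.0, "translation": [0, 0, 0], "roll": 0}

```text
t: 3.85
eef_pos: [0.541, 0.0281, 0.212]
orientation: [1.0, -0.004, -0.0, 0.0]
wrist_force: [0.4, -0.1, -0.4]
grip_width: -0.001
```

>>> servo_tool:
  motion:
    - {"jaw": 0.0, "translation": [0, 0, -0.002], "roll": 0}
    - {"jaw": 0.0, "translation": [0, 0, 0], "roll": 0}

```text
t: 4.05
eef_pos: [0.5413, 0.0281, 0.2108]
orientation: [1.0, -0.004, 0.0, -0.0]
wrist_force: [-1.1, -0.3, 3.2]
grip_width: 0.004
```

Contact came at eef z ≈ 0.2115, so the tips are about 7.5 mm above the reported TCP. I'll use that offset from here: back off, open, descend and pinch.

>>> servo_tool:
  motion:
    - {"jaw": 0.04, "translation": [0, 0, 0.012], "roll": 0}
    - {"jaw": 0.04, "translation": [0, 0, 0], "roll": 0}
    - {"jaw": 0.04, "translation": [0, 0, 0], "roll": 0}
    - {"jaw": 0.04, "translation": [0, 0, 0], "roll": 0}
    - {"jaw": 0.04, "translation": [0, 0, 0], "roll": 0}

```text
t: 4.55
eef_pos: [0.5409, 0.0281, 0.2219]
orientation: [1.0, -0.004, -0.0, 0.0]
wrist_force: [-0.9, 0.2, 0.1]
grip_width: 0.373
```

>>> servo_tool:
  motion:
    - {"jaw": 0.04, "translation": [0, 0, -0.015], "roll": 0}
    - {"jaw": 0.04, "translation": [0, 0, -0.015], "roll": 0}
    - {"jaw": 0.005, "translation": [0, 0, 0], "roll": 0}
    - {"jaw": 0.005, "translation": [0, 0, 0], "roll": 0}
    - {"jaw": 0.005, "translation": [0, 0, 0], "roll": 0}

```text
t: 5.05
eef_pos: [0.5412, 0.028, 0.1923]
orientation: [1.0, -0.004, 0.0, 0.0]
wrist_force: [0.8, 0.7, -0.8]
grip_width: 0.269
```

>>> servo_tool:
  motion:
    - {"jaw": 0.005, "translation": [0, 0, 0], "roll": 0}
    - {"jaw": 0.005, "translation": [0, 0, 0], "roll": 0}
    - {"jaw": 0.005, "translation": [0, 0, 0], "roll": 0}

```text
t: 5.35
eef_pos: [0.5415, 0.0281, 0.1927]
orientation: [1.0, -0.004, 0.001, -0.0]
wrist_force: [0.8, -0.3, 1.3]
grip_width: 0.144
```

>>> servo_tool:
  motion:
    - {"jaw": 0.005, "translation": [0.013, 0, 0.0016], "roll": 0}
    - {"jaw": 0.005, "translation": [0.0131, 0, -0.0003], "roll": 0}
    - {"jaw": 0.005, "translation": [0.0129, 0, -0.0023], "roll": 0}
    - {"jaw": 0.005, "translation": [0.0124, 0, -0.0041], "roll": 0}
    - {"jaw": 0.005, "translation": [0.0117, 0, -0.0059], "roll": 0}

```text
t: 5.85
eef_pos: [0.604, 0.0276, 0.1814]
orientation: [1.0, -0.004, -0.001, 0.0]
wrist_force: [-1.8, -1.5, 1.2]
grip_width: 0.145
```

>>> servo_tool:
  motion:
    - {"jaw": 0.005, "translation": [0.0107, 0, -0.0075], "roll": 0}
    - {"jaw": 0.005, "translation": [0.0095, 0, -0.009], "roll": 0}
    - {"jaw": 0.005, "translation": [0.008, 0, -0.0103], "roll": 0}
    - {"jaw": 0.005, "translation": [0.0064, 0, -0.0114], "roll": 0}
    - {"jaw": 0.005, "translation": [0, 0, 0], "roll": 0}

```text
t: 6.35
eef_pos: [0.6398, 0.0274, 0.1411]
orientation: [1.0, -0.004, 0.0, 0.001]
wrist_force: [3.1, -1.0, -1.3]
grip_width: 0.142
```

>>> servo_tool:
  motion:
    - {"jaw": 0.005, "translation": [0.0047, 0, -0.0122], "roll": 0}
    - {"jaw": 0.005, "translation": [0.0029, 0, -0.0128], "roll": 0}
    - {"jaw": 0.035, "translation": [0, 0, 0], "roll": 0}
    - {"jaw": 0.035, "translation": [0, 0, 0], "roll": 0}
    - {"jaw": 0.035, "translation": [0, 0, 0], "roll": 0}

```text
t: 6.85
eef_pos: [0.6459, 0.0292, 0.1176]
orientation: [1.0, -0.004, -0.0, -0.001]
wrist_force: [-0.2, -0.4, 0.6]
grip_width: 0.328
```

>>> servo_tool:
  motion:
    - {"jaw": 0.035, "translation": [0, 0, 0.025], "roll": 0}
    - {"jaw": 0.0, "translation": [0, 0, 0.02], "roll": 0}
    - {"jaw": 0.0, "translation": [0, 0, 0], "roll": 0}
    - {"jaw": 0.0, "translation": [0, 0, 0], "roll": 0}
    - {"jaw": 0.0, "translation": [0, 0, 0], "roll": 0}

```text
t: 7.35
eef_pos: [0.6456, 0.0285, 0.1619]
orientation: [1.0, -0.004, -0.001, -0.0]
wrist_force: [-0.1, 0.8, -0.8]
grip_width: 0.125
```

>>> servo_tool:
  motion:
    - {"jaw": 0.0, "translation": [0, 0, -0.015], "roll": 0}
    - {"jaw": 0.0, "translation": [0, 0, -0.01], "roll": 0}
    - {"jaw": 0.0, "translation": [0, 0, -0.005], "roll": 0}
    - {"jaw": 0.0, "translation": [0, 0, -0.004], "roll": 0}
    - {"jaw": 0.0, "translation": [0, 0, 0], "roll": 0}

```text
t: 7.85
eef_pos: [0.6457, 0.028, 0.1279]
orientation: [1.0, -0.004, -0.001, 0.0]
wrist_force: [-1.4, 0.3, 0.2]
grip_width: 0.005
```

>>> servo_tool:
  motion:
    - {"jaw": 0.0, "translation": [0, 0, -0.004], "roll": 0}
    - {"jaw": 0.0, "translation": [0, 0, 0], "roll": 0}

```text
t: 8.05
eef_pos: [0.6463, 0.028, 0.1247]
orientation: [1.0, -0.004, -0.0, 0.0]
wrist_force: [-0.3, -0.5, 1.3]
grip_width: 0.006
```

>>> servo_tool:
  motion:
    - {"jaw": 0.0, "translation": [0, 0, -0.003], "roll": 0}
    - {"jaw": 0.0, "translation": [0, 0, 0], "roll": 0}

```text
t: 8.25
eef_pos: [0.6467, 0.028, 0.1226]
orientation: [1.0, -0.004, 0.0, -0.0]
wrist_force: [-0.2, -0.3, 2.0]
grip_width: 0.004
```

>>> servo_tool:
  motion:
    - {"jaw": 0.0, "translation": [0, 0, -0.002], "roll": 0}
    - {"jaw": 0.0, "translation": [0, 0, 0], "roll": 0}

```text
t: 8.45
eef_pos: [0.6468, 0.028, 0.1223]
orientation: [1.0, -0.004, 0.001, -0.0]
wrist_force: [-3.6, -0.1, 11.6]
grip_width: 0.009
```

>>> servo_tool:
  motion:
    - {"jaw": 0.0, "translation": [0, 0, -0.002], "roll": 0}
    - {"jaw": 0.0, "translation": [0, 0, 0], "roll": 0}
    - {"jaw": 0.0, "translation": [0, 0, 0], "roll": 0}

```text
t: 8.75
eef_pos: [0.6469, 0.0281, 0.1221]
orientation: [1.0, -0.004, 0.001, -0.001]
wrist_force: [-7.3, 0.2, 18.4]
grip_width: 0.005
```

>>> servo_tool:
  motion:
    - {"jaw": 0.04, "translation": [-0.01, 0, 0.04], "roll": 0.15}
    - {"jaw": 0.04, "translation": [-0.03, 0, 0.03], "roll": 0.15}
    - {"jaw": 0.04, "translation": [-0.04, -0.01, 0], "roll": 0.15}
    - {"jaw": 0.04, "translation": [-0.04, -0.009, 0], "roll": 0.15}
    - {"jaw": 0.04, "translation": [-0.04, -0.009, 0], "roll": 0.15}

```text
t: 9.25
eef_pos: [0.4848, -0.0003, 0.1879]
orientation: [0.931, 0.365, 0.0, 0.0]
wrist_force: [-0.4, 1.2, 0.2]
grip_width: 0.375
```

>>> servo_tool:
  motion:
    - {"jaw": 0.06, "translation": [0, 0, 0], "roll": 0.15}
    - {"jaw": 0.06, "translation": [0, 0, 0], "roll": 0.15}
    - {"jaw": 0.06, "translation": [0, 0, 0], "roll": 0}

```text
t: 9.55
eef_pos: [0.4861, 0.0, 0.1881]
orientation: [0.867, 0.498, 0.0, -0.0]
wrist_force: [-0.3, 0.9, 0.3]
grip_width: 0.632
```

```bash
python3 - <<'E'
from h import *
s=bot.sense();print(s['t'],s['eef_pos'],s['orientation']); w=snap('wrist','w4')
cv2.imwrite('pics/w4b.png',cv2.resize(w[...,::-1],(784,588)))
E
```

```text
9.55 [4.86066463e-01 1.93452895e-05 1.88142038e-01] [ 8.67262197e-01  4.97851409e-01  4.71434772e-04 -1.83590091e-04]
```

View pics/w4b.png

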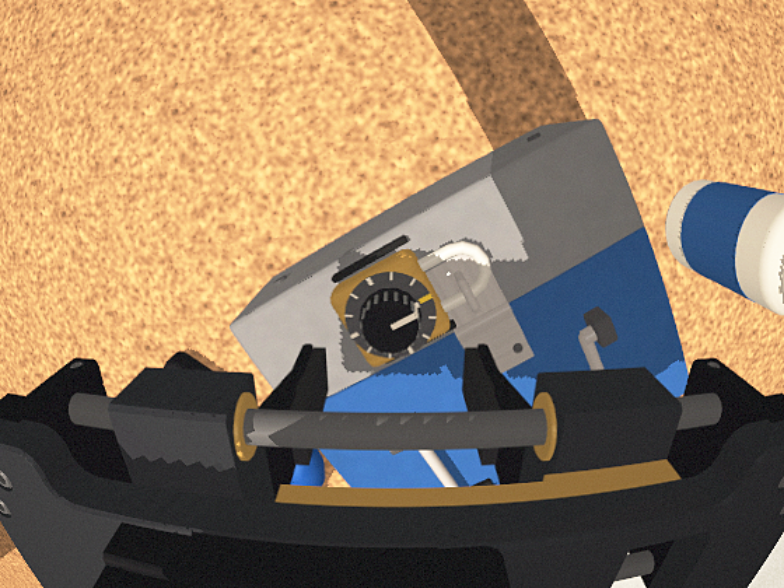

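The wrist view (1.4x) shows the bail down on the lid and the knob's top at about (388,328). The dial ring is centred near (391,314) and the pointer lies toward the yellow tick. The hard stop at 18 N with no travel fits the handle being home.

```bash
python3 - <<'E'
from h import *
W=lambda u,v,z:onz('w4',u/1.4,v/1.4,z,True)
print('knobtop',W(388,328,.151),'ring',W(391,314,.136),'ptr',W(392,327,.151),W(422,314,.151),'yellow',W(425,299,.136))
print('corners',[W(u,v,.134).round(4) for u,v in((332,295),(414,254),(373,367),(449,323))])
im=cv2.imread('pics/w4.png'); hsv=cv2.cvtColor(im,cv2.COLOR_BGR2HSV)
# finger tips: gap centre
print('TCP tip centre ray', W((326+463)/2,347,.20))
s=snap('scene','s4')
b=cv2.resize(s[130:250,200:370,::-1],None,fx=4,fy=4,interpolation=cv2.INTER_CUBIC); t=snap('top','t4'); 
t=cv2.resize(t[140:310,170:380,::-1],None,fx=2.286*480/480,fy=2.824*480/480)
cv2.imwrite('pics/s4b.png',b)
E
```

```text
knobtop [ 0.48550518 -0.00447761  0.151     ] ring [ 0.48463712 -0.00233856  0.136     ] ptr [ 0.48604585 -0.00248316  0.151     ] [0.48755899 0.01378844 0.151     ] yellow [0.48640226 0.01723576 0.136     ]
corners [array([ 0.4604, -0.0243,  0.134 ]), array([0.463, 0.024, 0.134]), array([ 0.5075, -0.0275,  0.134 ]), array([0.5056, 0.0216, 0.134 ])]
TCP tip centre ray [0.4766315  0.00439339 0.2       ]
```

View pics/s4b.png

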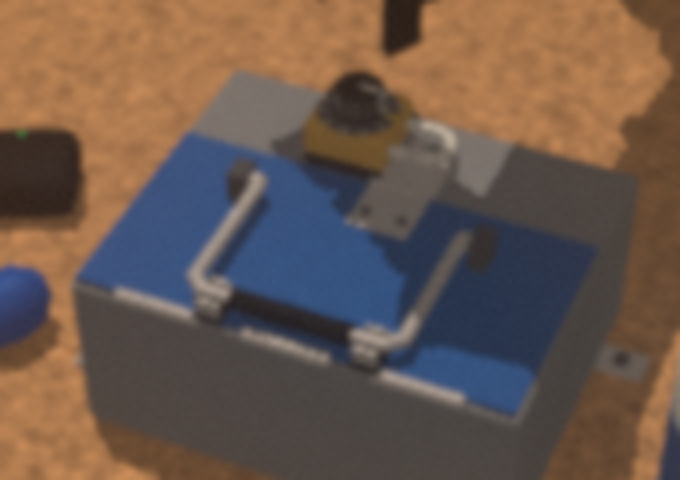

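The scene view shows the handle down in both clips. Next I descend on the knob.

>>> servo_tool:
  motion:
    - {"jaw": 0.06, "translation": [-0.001, -0.003, -0.025], "roll": 0}
    - {"jaw": 0.06, "translation": [0, 0, -0.02], "roll": 0}
    - {"jaw": 0.06, "translation": [0, 0, -0.01], "roll": 0}
    - {"jaw": 0.06, "translation": [0, 0, 0], "roll": 0}
  newtons: 20

```text
t: 10.1
eef_pos: [0.4844, -0.0031, 0.1315]
orientation: [0.868, 0.497, -0.002, -0.0]
wrist_force: [0.3, 0.7, 0.2]
grip_width: 0.689
```

>>> servo_tool:
  motion:
    - {"jaw": 0.06, "translation": [0, 0, -0.004], "roll": 0}
    - {"jaw": 0.06, "translation": [0, 0, 0], "roll": 0}

```text
t: 10.3
eef_pos: [0.4858, -0.0029, 0.1294]
orientation: [0.867, 0.498, 0.0, 0.0]
wrist_force: [-0.8, -0.3, 0.0]
grip_width: 0.688
```

>>> servo_tool:
  motion:
    - {"jaw": 0.02, "translation": [0, 0, 0], "roll": 0}
    - {"jaw": 0.02, "translation": [0, 0, 0], "roll": 0}
    - {"jaw": 0.02, "translation": [0, 0, 0], "roll": 0}
    - {"jaw": 0.02, "translation": [0, 0, 0], "roll": 0}
    - {"jaw": 0.02, "translation": [0, 0, 0], "roll": 0}

```text
t: 10.8
eef_pos: [0.4855, -0.0029, 0.1291]
orientation: [0.867, 0.498, 0.0, 0.0]
wrist_force: [-0.2, -0.0, 0.3]
grip_width: 0.323
```

>>> servo_tool:
  motion:
    - {"jaw": 0.02, "translation": [0, 0, 0], "roll": -0.14}
    - {"jaw": 0.02, "translation": [0, 0, 0], "roll": -0.14}
    - {"jaw": 0.02, "translation": [0, 0, 0], "roll": -0.14}
    - {"jaw": 0.02, "translation": [0, 0, 0], "roll": -0.14}
    - {"jaw": 0.02, "translation": [0, 0, 0], "roll": -0.14}

```text
t: 11.3
eef_pos: [0.4857, -0.0027, 0.1291]
orientation: [0.986, 0.167, 0.0, -0.0]
wrist_force: [0.8, -0.1, 0.1]
grip_width: 0.321
```

>>> servo_tool:
  motion:
    - {"jaw": 0.02, "translation": [0, 0, 0], "roll": -0.14}
    - {"jaw": 0.02, "translation": [0, 0, 0], "roll": -0.14}
    - {"jaw": 0.02, "translation": [0, 0, 0], "roll": -0.14}
    - {"jaw": 0.02, "translation": [0, 0, 0], "roll": -0.14}
    - {"jaw": 0.02, "translation": [0, 0, 0], "roll": -0.14}

```text
t: 11.8
eef_pos: [0.486, -0.0028, 0.1292]
orientation: [0.984, -0.181, 0.001, -0.0]
wrist_force: [1.9, 0.1, -0.1]
grip_width: 0.323
```

>>> servo_tool:
  motion:
    - {"jaw": 0.02, "translation": [0, 0, 0], "roll": -0.14}
    - {"jaw": 0.02, "translation": [0, 0, 0], "roll": -0.14}
    - {"jaw": 0.02, "translation": [0, 0, 0], "roll": -0.14}
    - {"jaw": 0.02, "translation": [0, 0, 0], "roll": -0.14}
    - {"jaw": 0.02, "translation": [0, 0, 0], "roll": -0.134}

```text
t: 12.3
eef_pos: [0.4859, -0.0029, 0.1291]
orientation: [0.863, -0.504, 0.001, -0.0]
wrist_force: [1.0, 0.3, -0.1]
grip_width: 0.324
```

>>> servo_tool:
  motion:
    - {"jaw": 0.02, "translation": [0, 0, 0], "roll": 0}
    - {"jaw": 0.02, "translation": [0, 0, 0], "roll": 0}

```text
t: 12.5
eef_pos: [0.4856, -0.0029, 0.1291]
orientation: [0.866, -0.501, 0.0, -0.0]
wrist_force: [0.7, 0.0, 0.1]
grip_width: 0.326
```

>>> servo_tool:
  motion:
    - {"jaw": 0.06, "translation": [0, 0, 0], "roll": 0}
    - {"jaw": 0.06, "translation": [0, 0, 0], "roll": 0}
    - {"jaw": 0.075, "translation": [0, 0, 0], "roll": 0}
    - {"jaw": 0.075, "translation": [0, 0, 0.03], "roll": 0}
    - {"jaw": 0.075, "translation": [0, 0, 0.03], "roll": 0.14}

```text
t: 13.0
eef_pos: [0.4844, -0.0031, 0.1889]
orientation: [0.899, -0.439, -0.001, 0.001]
wrist_force: [1.0, 0.4, 0.4]
grip_width: 0.694
```

>>> servo_tool:
  motion:
    - {"jaw": 0.075, "translation": [0, 0, 0], "roll": 0.145}
    - {"jaw": 0.075, "translation": [0, 0, 0], "roll": 0.145}
    - {"jaw": 0.075, "translation": [0, 0, 0], "roll": 0.145}
    - {"jaw": 0.075, "translation": [0, 0, 0], "roll": 0.145}
    - {"jaw": 0.075, "translation": [0, 0, 0], "roll": 0.145}

```text
t: 13.5
eef_pos: [0.4852, -0.003, 0.1889]
orientation: [0.996, -0.09, -0.0, 0.0]
wrist_force: [-0.2, 0.0, -0.4]
grip_width: 0.86
```

>>> servo_tool:
  motion:
    - {"jaw": 0.075, "translation": [0, 0, 0], "roll": 0.145}
    - {"jaw": 0.075, "translation": [0, 0, 0], "roll": 0.02}
    - {"jaw": 0.075, "translation": [0, 0, 0], "roll": 0}

```text
t: 13.8
eef_pos: [0.4852, -0.0029, 0.1889]
orientation: [1.0, -0.012, -0.0, 0.0]
wrist_force: [0.3, -0.5, 0.3]
grip_width: 0.862
```

```bash
python3 - <<'E'
from h import *
s=bot.sense();print(s['t'],s['eef_pos'],s['orientation']); w=snap('wrist','w5')
cv2.imwrite('pics/w5b.png',cv2.resize(w[140:300,180:380,::-1],None,fx=3.9,fy=3.7*3.9/3.7,interpolation=cv2.INTER_CUBIC)[:600])
E
```

```text
13.8 [ 0.48524512 -0.00292043  0.18890155] [ 9.99925995e-01 -1.21654102e-02 -8.79087149e-05  1.47964436e-05]
```

View pics/w5b.png

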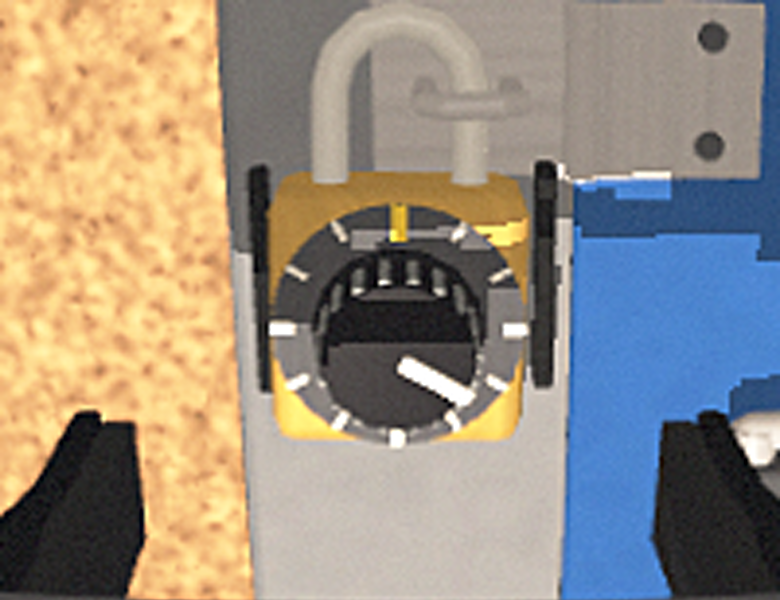

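The pointer stands at four o'clock, toward the tick at (497,385) in the crop, and the lock is centred between the fingers. Descend and grip the body.

>>> servo_tool:
  motion:
    - {"jaw": 0.075, "translation": [0, 0, -0.03], "roll": 0.007}
    - {"jaw": 0.075, "translation": [0, 0, -0.03], "roll": 0}
    - {"jaw": 0.075, "translation": [0, 0, -0.01], "roll": 0}
    - {"jaw": 0.075, "translation": [0, 0, -0.0075], "roll": 0}
    - {"jaw": 0.075, "translation": [0, 0, 0], "roll": 0}
  newtons: 30

```text
t: 14.35
eef_pos: [0.4853, -0.003, 0.1114]
orientation: [1.0, -0.008, -0.0, 0.0]
wrist_force: [0.4, 0.0, 0.6]
grip_width: 0.864
```

>>> servo_tool:
  motion:
    - {"jaw": 0.04, "translation": [0, 0, 0], "roll": 0}
    - {"jaw": 0.04, "translation": [0, 0, 0], "roll": 0}
    - {"jaw": 0.04, "translation": [0, 0, 0], "roll": 0}
    - {"jaw": 0.04, "translation": [0, 0, 0], "roll": 0}
    - {"jaw": 0.04, "translation": [0, 0, 0], "roll": 0}

```text
t: 14.85
eef_pos: [0.4856, -0.0029, 0.112]
orientation: [1.0, -0.007, 0.0, -0.0]
wrist_force: [-0.1, 0.5, 2.7]
grip_width: 0.571
```

>>> servo_tool:
  motion:
    - {"jaw": 0.04, "translation": [0, -0.004, 0], "roll": 0}
    - {"jaw": 0.04, "translation": [0, -0.004, 0], "roll": 0}
    - {"jaw": 0.04, "translation": [0, -0.004, 0], "roll": 0}
    - {"jaw": 0.04, "translation": [0, -0.004, 0], "roll": 0}
    - {"jaw": 0.04, "translation": [0, 0, 0], "roll": 0}

```text
t: 15.35
eef_pos: [0.4861, -0.0182, 0.112]
orientation: [1.0, -0.008, 0.001, -0.001]
wrist_force: [-0.2, 4.2, 3.2]
grip_width: 0.57
```

>>> servo_tool:
  motion:
    - {"jaw": 0.04, "translation": [0, -0.004, 0], "roll": 0}
    - {"jaw": 0.04, "translation": [0, -0.004, 0], "roll": 0}
    - {"jaw": 0.04, "translation": [0, -0.004, 0], "roll": 0}
    - {"jaw": 0.04, "translation": [0, 0, 0], "roll": 0}

```text
t: 15.75
eef_pos: [0.4859, -0.0302, 0.112]
orientation: [1.0, -0.007, 0.001, -0.001]
wrist_force: [0.8, 4.5, 5.2]
grip_width: 0.573
```

>>> servo_tool:
  motion:
    - {"jaw": 0.04, "translation": [0, -0.003, 0], "roll": 0}
    - {"jaw": 0.04, "translation": [0, 0, 0], "roll": 0}

```text
t: 15.95
eef_pos: [0.4859, -0.0329, 0.112]
orientation: [1.0, -0.007, 0.001, -0.001]
wrist_force: [-0.2, 5.1, 5.2]
grip_width: 0.568
```

>>> servo_tool:
  motion:
    - {"jaw": 0.04, "translation": [0, -0.003, 0], "roll": 0}
    - {"jaw": 0.04, "translation": [0, 0, 0], "roll": 0}

```text
t: 16.15
eef_pos: [0.4859, -0.0356, 0.112]
orientation: [1.0, -0.007, 0.001, -0.001]
wrist_force: [1.3, 6.1, 4.4]
grip_width: 0.574
```

>>> servo_tool:
  motion:
    - {"jaw": 0.04, "translation": [0, -0.002, 0], "roll": 0}
    - {"jaw": 0.04, "translation": [0, 0, 0], "roll": 0}

```text
t: 16.35
eef_pos: [0.4859, -0.0358, 0.112]
orientation: [1.0, -0.007, 0.001, -0.002]
wrist_force: [0.6, 10.6, 5.0]
grip_width: 0.575
```

The stop came after about 33 mm of travel, so the staple is 74 mm ahead and the shackle is fully drawn. Now I push back about 39 mm so the staple sits in the gap, about 35 mm ahead.

>>> servo_tool:
  motion:
    - {"jaw": 0.04, "translation": [0, 0.006, 0], "roll": 0}
    - {"jaw": 0.04, "translation": [0, 0.006, 0], "roll": 0}
    - {"jaw": 0.04, "translation": [0, 0.006, 0], "roll": 0}
    - {"jaw": 0.04, "translation": [0, 0.006, 0], "roll": 0}
    - {"jaw": 0.04, "translation": [0, 0.006, 0], "roll": 0}

```text
t: 16.85
eef_pos: [0.4859, -0.0121, 0.112]
orientation: [1.0, -0.009, 0.001, 0.002]
wrist_force: [-0.1, -4.3, 4.9]
grip_width: 0.567
```

>>> servo_tool:
  motion:
    - {"jaw": 0.04, "translation": [0, 0.005, 0], "roll": 0}
    - {"jaw": 0.04, "translation": [0, 0.005, 0], "roll": 0}
    - {"jaw": 0.04, "translation": [0, 0.002, 0], "roll": 0}
    - {"jaw": 0.04, "translation": [0, 0, 0], "roll": 0}

```text
t: 17.25
eef_pos: [0.486, 0.0005, 0.112]
orientation: [1.0, -0.008, 0.001, 0.002]
wrist_force: [-0.3, -3.3, 5.4]
grip_width: 0.573
```

```bash
python3 - <<'E'
from h import *
s=bot.sense();print(s['t'],s['eef_pos'],s['wrist_force']); w=snap('wrist','w6')
cv2.imwrite('pics/w6b.png',cv2.resize(w[120:270,180:380,::-1],None,fx=3.9,fy=3.9,interpolation=cv2.INTER_CUBIC))
E
```

```text
17.25 [0.48602997 0.00049803 0.11199601] [-0.34599318 -3.3191341   5.38124312]
```

View pics/w6b.png

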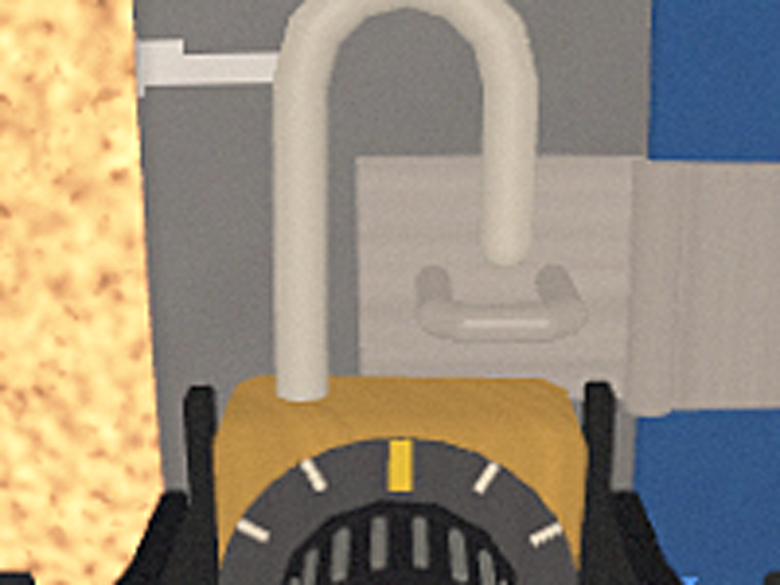

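The picture shows the shackle fully out and the staple (rows 275–320) between the toe (row 265) and the body (row 380), nearer the toe. I'll push 3 mm more and then lift.

>>> servo_tool:
  motion:
    - {"jaw": 0.04, "translation": [0, 0.0025, 0], "roll": 0}
    - {"jaw": 0.04, "translation": [0, 0.0015, 0], "roll": 0}
    - {"jaw": 0.04, "translation": [0, 0, 0], "roll": 0}

```text
t: 17.6
eef_pos: [0.486, 0.0041, 0.112]
orientation: [1.0, -0.008, 0.001, 0.002]
wrist_force: [-0.2, -4.2, 5.8]
grip_width: 0.569
```

>>> servo_tool:
  motion:
    - {"jaw": 0.04, "translation": [0, 0, 0.004], "roll": 0}
    - {"jaw": 0.04, "translation": [0, 0, 0.004], "roll": 0}
    - {"jaw": 0.04, "translation": [0, 0, 0.004], "roll": 0}
    - {"jaw": 0.04, "translation": [0, 0, 0], "roll": 0}

```text
t: 18.0
eef_pos: [0.485, 0.0072, 0.1236]
orientation: [1.0, -0.007, -0.0, -0.0]
wrist_force: [-0.0, -0.6, -3.7]
grip_width: 0.575
```

>>> servo_tool:
  motion:
    - {"jaw": 0.04, "translation": [0, -0.002, 0.004], "roll": 0}
    - {"jaw": 0.04, "translation": [0, 0, 0.006], "roll": 0}
    - {"jaw": 0.04, "translation": [0, 0, 0.01], "roll": 0}
    - {"jaw": 0.04, "translation": [0, 0, 0.015], "roll": 0}
    - {"jaw": 0.04, "translation": [0, 0, 0.015], "roll": 0}

```text
t: 18.5
eef_pos: [0.4854, 0.005, 0.1746]
orientation: [1.0, -0.008, 0.0, -0.0]
wrist_force: [0.3, 0.5, -3.2]
grip_width: 0.572
```

>>> servo_tool:
  motion:
    - {"jaw": 0.04, "translation": [0, 0, 0.015], "roll": 0}
    - {"jaw": 0.04, "translation": [0, 0, 0.015], "roll": 0}
    - {"jaw": 0.04, "translation": [0, 0, 0.01], "roll": 0}
    - {"jaw": 0.04, "translation": [0, 0, 0.005], "roll": 0}
    - {"jaw": 0.04, "translation": [0, 0, 0], "roll": 0}

```text
t: 19.0
eef_pos: [0.4857, 0.0051, 0.2192]
orientation: [1.0, -0.007, 0.001, -0.0]
wrist_force: [0.7, 0.9, -3.5]
grip_width: 0.57
```

>>> servo_tool:
  motion:
    - {"jaw": 0.04, "translation": [0, 0, 0], "roll": 0}
    - {"jaw": 0.04, "translation": [0, 0, 0], "roll": 0}
    - {"jaw": 0.04, "translation": [0, 0, 0], "roll": 0}

```text
t: 19.3
eef_pos: [0.485, 0.005, 0.2179]
orientation: [1.0, -0.007, -0.001, 0.0]
wrist_force: [-1.6, -0.2, -3.6]
grip_width: 0.57
```

```bash
python3 - <<'E'
from h import *
s=bot.sense();print(s['t'],s['eef_pos'],s['wrist_force'],s['grip_width']*87); w=snap('scene','s7'); v=snap('wrist','w7')
a=cv2.resize(w[90:250,190:400,::-1],(525,400)); b=cv2.resize(v[100:300,210:345,::-1],(270,400))
cv2.imwrite('pics/f.png',np.hstack([a,b]))
E
```

```text
19.3 [0.48497187 0.00501375 0.21786668] [-1.58986682 -0.21818234 -3.64353246] 49.61054713938655
```

View pics/f.png

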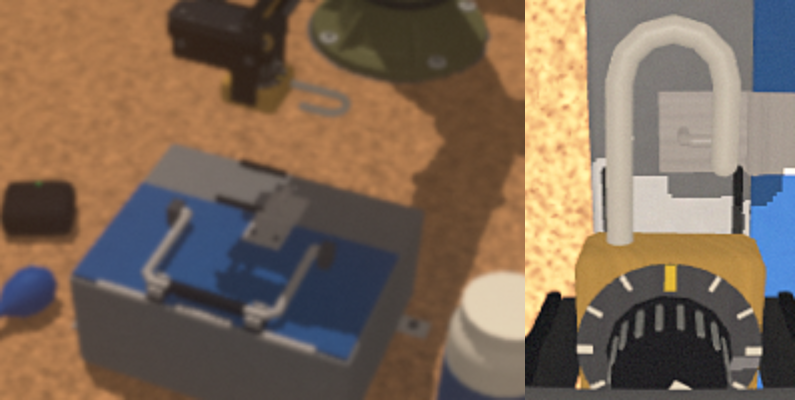

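The lock is off the staple, held level and open above the box. The handle is still in its clips and the bystanders have not moved. Handing in.

```bash
python3 -c "
from cell import bot
print(bot.close_job())"
```

```text
the job is handed in; nothing more can be done
None
```

The job is done and handed in at about 19.4 s; no verdict is reported. I folded the handle into its clips, turned the dial to four o'clock, drew the shackle open, and slipped the lock off the staple. The gripper is holding the lock up, open, with the dial upward.

**Last checks**
- **Lock:** it is gripped at 49.6 mm with a load of about 3.6 N, steady and level. I estimate its underside about 100 mm above the deck, against the 60 mm required.
- **Shackle and handle:** the last pictures show the shackle open and the handle still home in both clips. The dial was seen at four o'clock before the pull. The pull stopped hard after about 33 mm, which fits a fully drawn shackle.
- **Bystanders:** the charger, bulb and tub look undisturbed in the last scene picture, where the tub is partly cut off. I did not measure their positions.

**One disagreement:** the fingertips sit about 8–10 mm behind the reported TCP (the tool origin), not 25 mm ahead as stated. My first pinch on the handle therefore closed on air above it. I measured the offset by touching the grip sleeve and used it from then on.

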